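# Push the bung through the flap of the sanitising bin

### The job

Push the wide cork bung along the steel tray and through the hanging flap so that it drops into the sanitising bin, then draw the fingers back out so that the flap swings fully shut. Only push it with the fingers: do not pick it up. Leave the slim bottle cork, the bottle and the jug where they stand.

Things in the scene. Friction and masses are not known exactly. Their poses are not given: they have to be found in the camera images.
- bin: Stainless sanitising bin with a loading tray in front, fixed to the table. Origin: on the table under the middle of its doorway; x points level from the tray through the doorway into the bin, y to the left of that, z up. The bin lies behind the doorway: inside it reaches to x=161 mm, y=-86 to 86 mm, floor 6 mm above the table; fixed clear lid with a black knob, top 144 mm above the table.
- tray (a point): Middle of the tray's steel surface, 60 mm above the table, at x=-95 mm, y=0 in the bin's frame. The tray spans x=-190 to 0 mm and y=-130 to 130 mm, with a lip 6 mm high along its front and side edges.
- doorway (a point): Middle of the doorway's foot, at tray height (x=0, y=0, z=60 mm in the bin's frame). The opening is 104 mm wide and 70 mm high, in an upright wall 6 mm thick, 180 mm wide, its top 80 mm above the tray. Fingers get through best if they slope forward and down, about 20 degrees from vertical; a few mm past the doorway is enough.
- sill (a point): Middle of the drop-off edge inside the bin, x=22 mm, y=0, z=60 mm in the bin's frame: the tray goes on level through the doorway to this edge. The bung tips over it once its centre is pushed beyond it, and falls to the bin's floor.
- flap (a joint): Thin aluminium flap (98 wide, 66 high, 3 mm thick, 50 g) hung in the doorway from a hinge 8 mm behind the doorway's middle plane and 73 mm above the tray; lower edge 4 mm above the tray. Value in rad: 0 hanging shut, grows as it swings into the bin, at most 1.4; it cannot swing outwards. A light push opens it; it falls shut by itself in about half a second.
- bung_center (a point): Centre of the wide cork bung, an upright plain disc 60 mm in diameter and 40 mm high, about 60 g, standing loose on the tray to the left or right of the doorway's line. The centre is half-way up, 20 mm above the tray.
- cork: Slim bottle cork, 24 mm in diameter and 45 mm high, standing upright and loose on the tray on the other side from the bung. Origin: centre of its underside. Not to be disturbed.
- bottle: Dark wine bottle, 74 mm in diameter, 300 mm high, standing on the table to the right. Origin: centre of its underside. Not to be disturbed.
- jug: Glass measuring jug with a handle, 110 mm in diameter, 110 mm high, standing on the table to the left. Origin: centre of its underside. Not to be disturbed.
Mind the look-alikes: they are no part of the job. Of the things shaped like the part that bears bung_center, the cork one is meant.

How it is judged (in metres and radians):
On the way, in this order (a step that is already met when the one before it is completed fails the run):
1. the bung, in the doorway, holds the flap open (value of joint flap above 0.6 rad and x of bung_center in the frame of bin above -0.035 m and z of bung_center in the frame of bin above 0.065 m), for 0.05 s.
2. the bung has dropped into the bin (x of bung_center in the frame of bin above 0.04 m and z of bung_center in the frame of bin below 0.055 m), for 0.1 s.
At the end, for the whole second after the job is handed in: The bung lies inside the bin, below the sill (its centre less than 55 mm above the table), the flap hangs shut (within 0.08 rad), and the cork (20 mm), bottle and jug (30 mm) are where they were (all of step 2 and x of bung_center in the frame of bin below 0.16 m and y of bung_center in the frame of bin between -0.086 and 0.086 m and value of joint flap below 0.08 rad and distance of cork from where it was at the start of the episode below 0.02 m and distance of each of bottle, jug from where it was at the start of the episode below 0.03 m); the robot touches nothing.
It fails at once if the bung is lifted (its centre more than 25 mm above its height on the tray) (z of bung_center in the frame of bin above 0.105 m).
It fails at once if the slim cork is moved by more than 20 mm or knocked over (distance of cork from where it was at the start of the episode above 0.02 m or angle between cork's own z axis and vertical above 0.5 rad).
It fails at once if the bottle or the jug is moved by more than 30 mm or knocked over (distance of any of bottle, jug from where it was at the start of the episode above 0.03 m or angle between any of bottle, jug's own z axis and vertical above 0.5 rad).
It also fails if it takes over 48 s, if anything falls off the work surface, if the arm or the gripper's body presses on something with over 40 N, if the wrist force passes 120 N, or if a joint passes its speed limit or range.

### The arm

A 6-joint arm with a two-finger parallel gripper is mounted at the origin on the work surface. World frame = base frame: x ahead of the robot, y to its left, z up, the work surface at z = 0. Lengths are in mm, angles in rad, forces in N, time in s.
With the tool pointing down it reaches from about 350 to 775 mm from the base axis. Payload 7.3 kg.
Tool frame: the origin (TCP) lies at the very end of the fingers, on their centre line; the grasp point (between the pads) lies 19 mm behind it; x points along the fingers, y is the direction in which the jaws open and shut, and the axes are right-handed (so a half turn about x gives the same grasp; the last joint's range is limited). The gripper opens to 92 mm and grips with 3 to 60 N. Pads are 19 mm wide; open, the fingers measure 130 mm over their backs; the gripper's body (75 mm by 190 mm) begins 47 mm behind the grasp point.
Start: joints at [-1.371, 0.342, 1.524, -0, 1.275, -0.146], TCP at [177.971, -493.934, 226.741] pointing down, gripper open.
Joint ranges: [-2.53, 2.53], [-0.77, 2.02], [0.04, 2.7], [-1, 4.14], [0.28, 2.66], [-3.11, 3.11]. Speed limits (rad/s): [2.57, 2.57, 3.14, 3.14, 3.14, 3.14].

### API

Orientations are given as [roll, pitch, yaw] about the fixed x, y, z axes, in that order (R = Rz(yaw) Ry(pitch) Rx(roll)).
In Python, from plant import sensors, capture, bot gives the robot as it stands.
- The arm moves only by the shell command python3 -m crank 'ROWS' [OPENING]. ROWS is JSON, a list of rows, each an object of numbers: "dx", "dy", "dz": the shift along the tool's x, y, z in cm; "spin": the turn about the tool's x in rad. A call has 1 to 20 rows; each row is the pose to reach, as a shift and turn from the pose commanded when the call began, along the tool's axes at that moment; what a row does not reach only later rows make up. A row lasts 1/12 s, in which the tool goes at most 41.7 mm and 7.16 degrees, less where a joint would pass 70% of its speed; a pose out of reach is approached as far as the arm can. A call with a gripper value outside its range is refused whole. OPENING is the opening in per cent of the stroke, from 0 (shut) to 100 (fully open), set as the call begins (- or left out, the last holds). The fingers move at their own pace and stop on an object; the grip force is fixed at half the most. Time passes only in rows, so rows that repeat a pose let the fingers close. It gives the time, the measured TCP pose, the force and the opening at its end, in the units of the state.
- sensors.get_obs(): the state, without advancing time (a new reading comes with each control period).
- capture(name): name is "side" or "top" or "wrist"; returns a dict with "frame" (384x512x3 uint8, blue, green, red), "vfov" (degrees; the focal length in pixels is half the picture's height over the tangent of half this angle, whatever the lens; pixels are square), "cx", "cy" (the principal point, pixels), "view" (4x4, takes a point from world to camera coordinates); the wrist camera has in their place "mount" (4x4, takes a point from camera to tool coordinates, whose origin is the TCP and whose axes are the tool frame's). Camera axes: x right, y down, z forward; pixel columns grow to the right and rows downward; lengths in mm; the calibration is good to about 2 mm. A picture is of the moment at which its call begins: read the wrist's pose just before it. There is no depth.
- bot.close_job(): hands the job in, once; it reports no verdict.
The state is a dict: "time": time; "joint_positions": joint angles; "dq": joint speeds; "tau": joint torques, N m; "tool_pos": TCP position; "tcp_rot": TCP orientation; "contact_force": force on the tool from outside, world axes, zero at the start; "moment": the same for the moment, N m; "grip_width": finger opening in mm.
Only numpy, scipy, OpenCV 4.12 (cv2) and the standard library are available. Lean on these libraries where they do the work, as an engineer would, in place of code of your own. Each camera call takes 0.05 s, during which the arm holds its last target.

## Working session

There is one attempt and no reset: what is moved stays moved. The work goes in short steps, Python scripts to look and compute and a shell command to move; the robot and the scene stay as the last step left them, time stands still between calls to the robot, and variables do not carry over. Pictures are saved under pics/ and viewed, and the job is handed in when it is done.

```bash
mkdir -p pics; ls; python3 - <<'E'
from plant import sensors, capture, bot
import cv2
o=sensors.get_obs()
print({k:o[k] for k in ('time','tool_pos','tcp_rot','grip_width','contact_force')})
for n in ('side','top'):
    c=capture(n); cv2.imwrite(f'pics/{n}0.png',c['frame']); print(n,c['vfov'],c['cx'],c['cy'],c['view'].tolist() if hasattr(c['view'],'tolist') else c['view'])
E
```

```text
pics
{'time': 0.0, 'tool_pos': array([ 177.88649901, -493.51806964,  226.06293609]), 'tcp_rot': array([-1.70368234,  1.56929654,  1.78372406]), 'grip_width': 91.67286917425065, 'contact_force': array([0.39886404, 0.6329106 , 0.53330577])}
side 47.55907274239899 255.32523147175343 188.68562114036163 [[-0.7146853421879024, -0.6994425525841009, 0.0022309855217375386, 361.07526017320964], [-0.3843216319038718, 0.39002806778076066, -0.8367645962837763, 277.89706491121837], [0.584398618164439, -0.5988808078222606, -0.5475582463169107, 834.2004234252887], [0.0, 0.0, 0.0, 1.0]]
top 51.52770101604067 262.39498989674996 197.28130949558633 [[0.021249521734094362, -0.9996981544816278, -0.012331169940427118, 5.231236451975956], [-0.9946687498715392, -0.01989451805223332, -0.10118441668784241, 532.2408203539919], [0.10090855194215112, 0.01441554985065811, -0.9947912625608658, 1365.7915830123247], [0.0, 0.0, 0.0, 1.0]]
```

View pics/side0.png

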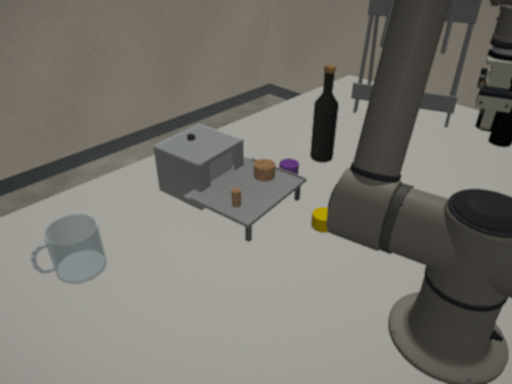

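View pics/top0.png

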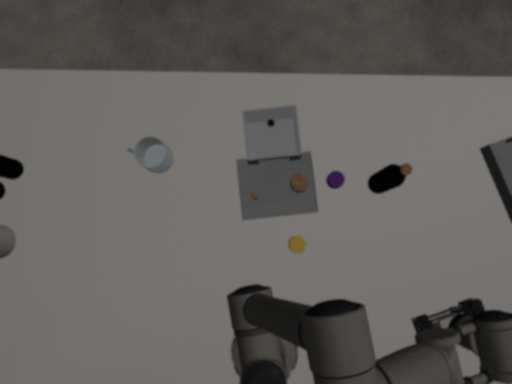

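The side view shows a brown disc on the tray at (264,170), the slim cork at (236,197), and purple and yellow discs at (289,165) and (322,220). In the top view the brown disc is at (300,183), the cork at (255,196), purple at (336,180) and yellow at (297,244). The brown disc on the tray is the cork bung; the purple and yellow ones stand on the table. I'll enlarge it to confirm.

```bash
python3 - <<'E'
import cv2
a=cv2.imread('pics/top0.png')[95:260,225:350]; b=cv2.imread('pics/side0.png')[120:245,150:345]
a=cv2.convertScaleAbs(cv2.resize(a,None,fx=3.6,fy=3.6,interpolation=cv2.INTER_CUBIC),alpha=1.4)
cv2.imwrite('pics/topc.png',a)
cv2.imwrite('pics/sidec.png',cv2.convertScaleAbs(cv2.resize(b,None,fx=4,fy=4,interpolation=cv2.INTER_CUBIC),alpha=1.4))
E
```

```text
(no output)
```

View pics/topc.png

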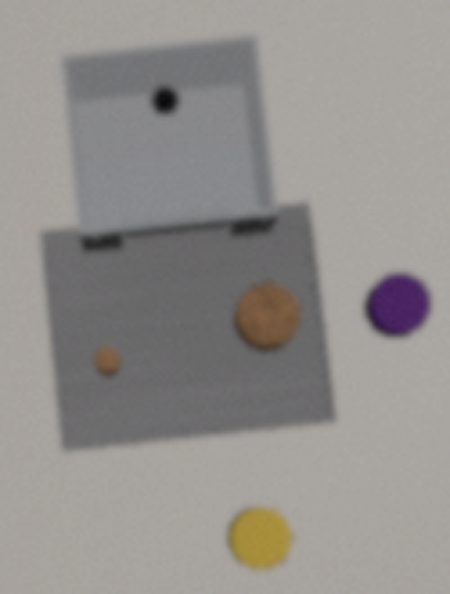

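View pics/sidec.png

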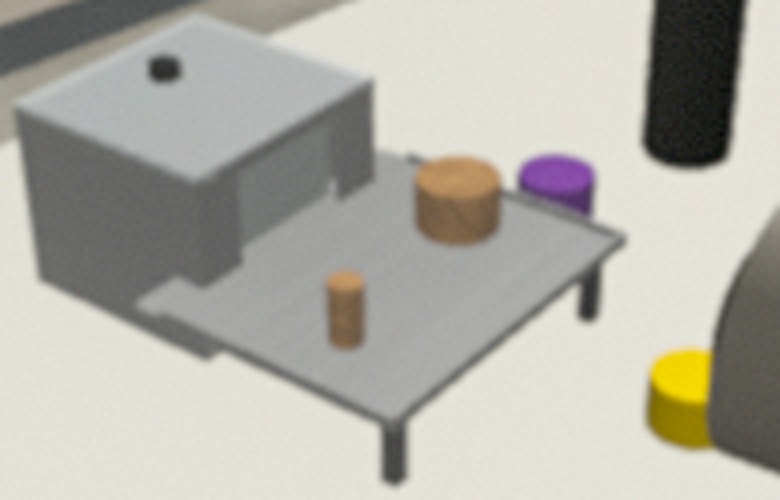

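```bash
cat > h.py <<'E'
import numpy as np, cv2
def cast(c,u,v,z):
    f=c['frame'].shape[0]/2/np.tan(np.radians(c['vfov'])/2)
    V=np.array(c['view']); R=V[:3,:3]; o=-R.T@V[:3,3]
    d=R.T@np.array([(u-c['cx'])/f,(v-c['cy'])/f,1]); return o+d*(z-o[2])/d[2]
def proj(c,p):
    f=c['frame'].shape[0]/2/np.tan(np.radians(c['vfov'])/2)
    V=np.array(c['view']); q=V[:3,:3]@np.array(p)+V[:3,3]
    return q[:2]/q[2]*f+[c['cx'],c['cy']]
def brown(c,x0,x1,y0,y1):
    h=cv2.cvtColor(c['frame'],cv2.COLOR_BGR2HSV)
    m=((h[...,0]>4)&(h[...,0]<22)&(h[...,1]>75)).astype(np.uint8)
    k=np.zeros_like(m);k[y0:y1,x0:x1]=m[y0:y1,x0:x1]
    n,l,s,ce=cv2.connectedComponentsWithStats(k)
    return [(int(s[i,4]),s[i,:4].tolist(),ce[i]) for i in range(1,n) if s[i,4]>15]
E
python3 - <<'E'
from h import *
from plant import capture
c=capture('top'); s=capture('side')
P=lambda u,v:(u/3.6+225-.36,v/3.6+95-.36)
FL,FR,BR,BL=[cast(c,*P(*p),66)[:2] for p in [(63,450),(335,420),(305,204),(40,232)]]
print(FL,FR,BR,BL,'w',np.linalg.norm(FL-FR),np.linalg.norm(BL-BR),'d',np.linalg.norm(FL-BL),np.linalg.norm(FR-BR))
ex=(BL-FL)/np.linalg.norm(BL-FL)+(BR-FR)/np.linalg.norm(BR-FR)
ey=(FL-FR)+(BL-BR); 
yaw=[np.degrees(np.arctan2(ex[1],ex[0])),np.degrees(np.arctan2(-ey[0],ey[1]))]
print('yaw',yaw)
S=lambda u,v:(u/4+150-.4,v/4+120-.4)
for p,z in [((395,420),66),((625,240),66),((200,178),140),((373,82),140)]: print('side',p,cast(s,*S(*p),z)[:2])
for n,k in (('top',c),('side',s)):
  for a in brown(k,225,350,95,250): print(n,a, cast(k,*a[2],100 if n=='top' else 80)[:2])
M=(FL+FR+BR+BL)/4; print('mid',M)
E
```

```text
[450.6261647   82.59154767] [ 484.10332133 -172.52719475] [ 690.14205693 -142.43939338] [658.24800546 110.07114703] w 257.30583505040687 254.5168040346776 d 209.43246439720818 208.22400523846505
yaw [np.float64(7.923839151291173), np.float64(7.338018949216113)]
side (395, 420) [446.95083653  82.859121  ]
side (625, 240) [ 475.99401793 -164.68715902]
side (200, 178) [641.525748    61.49522339]
side (373, 82) [ 659.33215025 -107.6040026 ]
top (239, [291, 174, 17, 18], array([299.        , 182.40585774])) [ 576.76736686 -105.51413047]
top (33, [252, 192, 6, 7], array([254.42424242, 194.75757576])) [532.50823224  41.78746842]
side (375, [254, 160, 21, 21], array([263.96533333, 169.536     ])) [ 576.84959283 -106.70781972]
side (132, [232, 188, 9, 19], array([235.96212121, 196.50757576])) [536.22729064  37.2808299 ]
mid [570.7798871  -30.57597336]
```

```bash
cat >> h.py <<'E'
from scipy.spatial.transform import Rotation as Ro
YAW=np.radians(7.2); ORG=np.array([655.,-22.])
B=np.array([[np.cos(YAW),-np.sin(YAW)],[np.sin(YAW),np.cos(YAW)]])
def b2w(p): return ORG+B@np.array(p,float)
def w2b(p): return B.T@(np.array(p[:2])-ORG)
def tool(o): return Ro.from_euler('xyz',o['tcp_rot']).as_matrix()
def delta(o,x,y,z):
    R=tool(o); return R.T@(np.append(b2w([x,y]),z)-o['tool_pos'])/10
def status(o):
    R=tool(o); print('t',round(o['time'],2),'bin xy',w2b(o['tool_pos']).round(1),'z',round(o['tool_pos'][2],1),'F',np.round(o['contact_force'],1),'w',round(o['grip_width'],1),
     'tool y in bin',np.round(B.T@R[:2,1],3),'tool z in bin',np.round(B.T@R[:2,2],3),'tilt',np.round(R[:2,0],3))
E
python3 - <<'E'
from h import *
from plant import capture,sensors
c=capture('top'); s=capture('side')
print('bottle base', cast(s,322,157,0), cast(c,377,187,0))
print('jug', cast(s,81,268,0)); 
o=sensors.get_obs(); status(o); print(tool(o).round(3))
print(b2w([-88,-135]),delta(o,-88,-135,226))
# wall checks: predicted corners of wall top front / tray front in both views
for p,z in [((-3,90),140),((-3,-90),140),((-190,130),66),((-190,-130),66)]:
    w=np.append(b2w(p),z); print(p,z,proj(c,w).round(1),proj(s,w).round(1))
E
```

```text
bottle base [ 589.3777053  -395.67128836    0.        ] [ 579.78053405 -391.26572745    0.        ]
jug [663.71597367 400.02326705   0.        ]
t 0.3 bin xy [-532.4 -408.3] z 226.5 F [-0.9  0.3  0.2] w 92.1 tool y in bin [ 0.218 -0.976] tool z in bin [-0.976 -0.218] tilt [-0.  0.]
[[-0.     0.339 -0.941]
 [ 0.    -0.941 -0.339]
 [-1.    -0.    -0.   ]]
[ 584.61389282 -166.96480923] [  0.05977778 -16.9672809  -49.33912129]
(-3, 90) 140 [247.1 160.2] [198.1 165. ]
(-3, -90) 140 [302.2 154.3] [242.9 139.2]
(-190, 130) 66 [242.  219.8] [247.3 224.1]
(-190, -130) 66 [318.4 211.7] [306.2 177.3]
```

Prediction with the fitted bin pose matches the corners in both views within about 1.5 px. I'll move in at the present height, passing well left of the bottle.

```bash
python3 -m crank '[{"dy":-2,"dz":-2},{"dy":-4.5,"dz":-4},{"dy":-7,"dz":-6},{"dy":-9.5,"dz":-8},{"dy":-12,"dz":-10},{"dy":-14.5,"dz":-12.5},{"dy":-16,"dz":-15},{"dy":-17,"dz":-18},{"dy":-17,"dz":-21,"spin":0.02},{"dy":-17,"dz":-24,"spin":0.04},{"dy":-17,"dz":-27,"spin":0.06},{"dy":-17,"dz":-30,"spin":0.08},{"dy":-17,"dz":-33,"spin":0.1},{"dy":-17,"dz":-36,"spin":0.12},{"dy":-17,"dz":-39,"spin":0.14},{"dy":-17,"dz":-42,"spin":0.16},{"dy":-17,"dz":-45,"spin":0.18},{"dy":-17,"dz":-47.5,"spin":0.2},{"dy":-17,"dz":-49.3,"spin":0.22},{"dy":-17,"dz":-49.3,"spin":0.22}]' 0
python3 - <<'E'
from h import *
from plant import capture,sensors
o=sensors.get_obs(); status(o)
w=capture('wrist'); cv2.imwrite('pics/w1.png',cv2.convertScaleAbs(w['frame'],alpha=1.4)); print(np.round(w['mount'],2),w['vfov'])
s=capture('side'); cv2.imwrite('pics/s1.png',s['frame'])
print(delta(o,-88,-135,226))
E
```

```text
t 0.3 bin xy [-532.4 -408.3] z 226.5 F [-0.9  0.3  0.2] w 92.1 tool y in bin [ 0.218 -0.976] tool z in bin [-0.976 -0.218] tilt [-0.  0.]
[[   0.     -0.3     0.95 -158.58]
 [   1.      0.      0.      0.57]
 [  -0.      0.95    0.3   -80.92]
 [   0.      0.      0.      1.  ]] 58.5278230956858
[  0.05977778 -16.9672809  -49.33912129]invalid input at $[0]: expected keys dx, dy, dz, spin
```

View pics/w1.png

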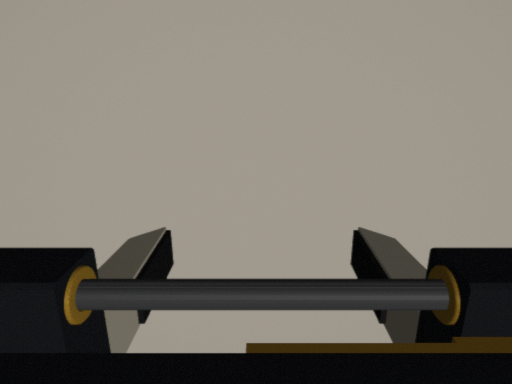

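View pics/s1.png

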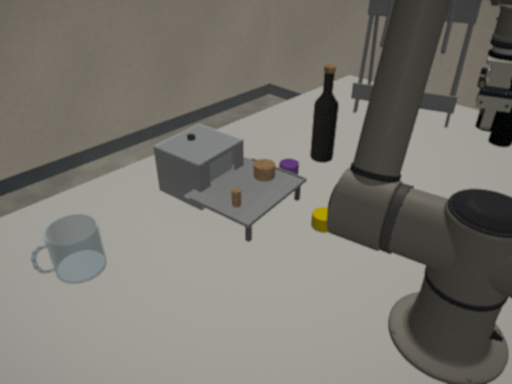

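The call was refused because every row needs all four keys. The wrist view shows only the open fingers over the bare table, and the side view is unchanged.

```bash
python3 -m crank '[{"dx":0,"dy":-2,"dz":-2,"spin":0},{"dx":0,"dy":-4.5,"dz":-4,"spin":0},{"dx":0,"dy":-7,"dz":-6,"spin":0},{"dx":0,"dy":-9.5,"dz":-8,"spin":0},{"dx":0,"dy":-12,"dz":-10,"spin":0},{"dx":0,"dy":-14.5,"dz":-12.5,"spin":0},{"dx":0,"dy":-16,"dz":-15,"spin":0},{"dx":0,"dy":-17,"dz":-18,"spin":0},{"dx":0,"dy":-17,"dz":-21,"spin":0.02},{"dx":0,"dy":-17,"dz":-24,"spin":0.04},{"dx":0,"dy":-17,"dz":-27,"spin":0.06},{"dx":0,"dy":-17,"dz":-30,"spin":0.08},{"dx":0,"dy":-17,"dz":-33,"spin":0.1},{"dx":0,"dy":-17,"dz":-36,"spin":0.12},{"dx":0,"dy":-17,"dz":-39,"spin":0.14},{"dx":0,"dy":-17,"dz":-42,"spin":0.16},{"dx":0,"dy":-17,"dz":-45,"spin":0.18},{"dx":0,"dy":-17,"dz":-47.5,"spin":0.2},{"dx":0,"dy":-17,"dz":-49.3,"spin":0.22},{"dx":0,"dy":-17,"dz":-49.3,"spin":0.22}]' 0
python3 - <<'E'
from h import *
from plant import capture,sensors
o=sensors.get_obs(); status(o)
w=capture('wrist'); cv2.imwrite('pics/w2.png',cv2.convertScaleAbs(w['frame'],alpha=1.4))
s=capture('side'); cv2.imwrite('pics/s2.png',s['frame'])
print(delta(o,-88,-135,226))
E
```

```text
time: 2.07
tool_pos: [586.7, -165.3, 225.9]
tcp_rot: [-2.648, 1.57, 0.621]
contact_force: [0.6, 1.0, -0.1]
grip_width: 0.8
t 2.07 bin xy [ -85.8 -133.6] z 225.9 F [ 0.6  1.  -0.1] w 0.8 tool y in bin [ 0.002 -1.   ] tool z in bin [-1.    -0.002] tilt [0.001 0.001]
[-0.00908058  0.13535563  0.22483112]
```

View pics/w2.png

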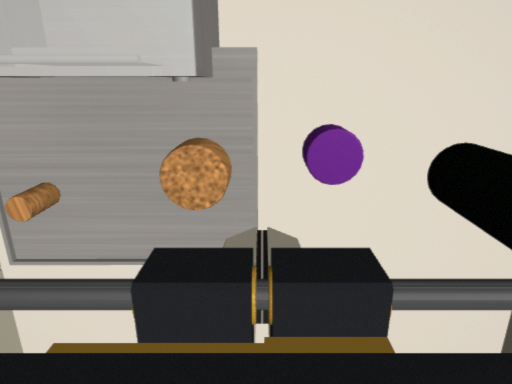

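View pics/s2.png

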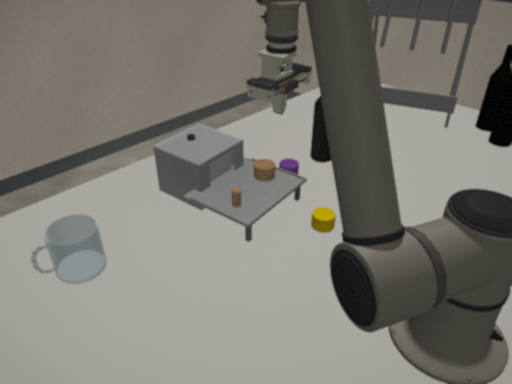

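The wrist view shows the bung's top at (197,175), the slim cork at (33,202), the purple disc at (333,155) on the table, and the tray's right edge at column 257. The side view shows the closed gripper above the bung and clear of the bottle. I'll cross-check positions from the wrist camera.

```bash
cat >> h.py <<'E'
def wrist():
    from plant import capture,sensors
    o=sensors.get_obs(); w=capture('wrist'); T=np.eye(4);T[:3,:3]=tool(o);T[:3,3]=o['tool_pos']
    w['view']=np.linalg.inv(T@np.array(w['mount'])); return o,w
E
python3 - <<'E'
from h import *
o,w=wrist()
for a in brown(w,0,400,100,225): print(a[0],a[1],a[2].round(1),w2b(cast(w,*a[2],100)).round(1))
print('top disc centre',w2b(cast(w,196,175,100)).round(1),'cork',w2b(cast(w,18,209,105)),'tray right edge',w2b(cast(w,257,150,66)),'front edge',w2b(cast(w,100,262,66)), 'back R corner',w2b(cast(w,257,48,60)))
E
```

```text
4034 [158, 135, 73, 72] [194.6 170.5] [-81.9 -77.6]
1332 [3, 180, 56, 38] [ 30.5 198.3] [-107.4   68.1]
top disc centre [-85.9 -78.6] cork [-115.56050094   77.48117133] tray right edge [ -70.73242448 -130.7576515 ] front edge [-189.90130488   33.87489444] back R corner [  19.07757859 -130.87893891]
```

```bash
python3 -m crank '[{"dx":2,"dy":0.6,"dz":0.1,"spin":0},{"dx":4,"dy":0.6,"dz":0.1,"spin":0},{"dx":6,"dy":0.6,"dz":0.1,"spin":0},{"dx":8,"dy":0.6,"dz":0.1,"spin":0},{"dx":10,"dy":0.6,"dz":0.1,"spin":0},{"dx":11.5,"dy":0.6,"dz":0.1,"spin":0},{"dx":13,"dy":0.6,"dz":0.1,"spin":0},{"dx":14.2,"dy":0.6,"dz":0.1,"spin":0},{"dx":14.2,"dy":0.6,"dz":0.1,"spin":0},{"dx":14.2,"dy":0.6,"dz":0.1,"spin":0}]'
python3 - <<'E'
from h import *
o,w=wrist(); status(o)
cv2.imwrite('pics/w3.png',cv2.convertScaleAbs(w['frame'],alpha=1.4))
from plant import capture
s=capture('side'); cv2.imwrite('pics/s3.png',cv2.resize(s['frame'][60:260,140:360],None,fx=3,fy=3))
E
```

```text
time: 3.05
tool_pos: [583.0, -173.5, 84.8]
tcp_rot: [-0.354, 1.57, 2.913]
contact_force: [0.3, 0.3, 0.6]
grip_width: 0.5
t 3.05 bin xy [ -90.4 -141.2] z 84.8 F [0.3 0.3 0.6] w 0.5 tool y in bin [-0.001 -1.   ] tool z in bin [-1.     0.001] tilt [-0.001  0.   ]
```

View pics/w3.png

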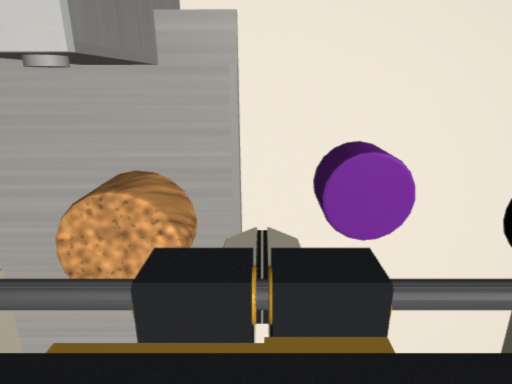

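View pics/s3.png

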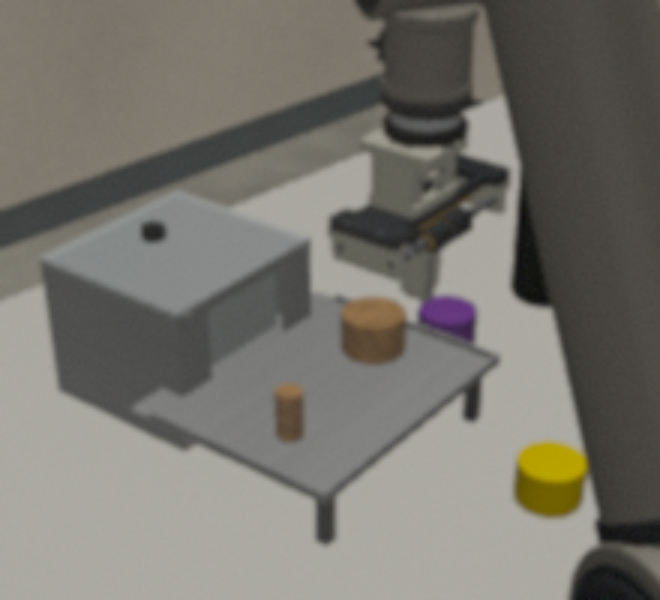

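```bash
python3 - <<'E'
from h import *
from plant import capture,sensors
s=capture('side'); o=sensors.get_obs(); print(proj(s,o['tool_pos']))
E
```

```text
[278.32223802 158.14372705]
```

```bash
python3 -m crank '[{"dx":0,"dy":-0.6,"dz":-0.3,"spin":0},{"dx":0,"dy":-1.2,"dz":-0.3,"spin":0},{"dx":0,"dy":-1.8,"dz":-0.3,"spin":0},{"dx":0,"dy":-2.3,"dz":-0.3,"spin":0},{"dx":0,"dy":-2.8,"dz":-0.3,"spin":0},{"dx":0,"dy":-3.3,"dz":-0.3,"spin":0},{"dx":0,"dy":-3.8,"dz":-0.3,"spin":0},{"dx":0,"dy":-4.3,"dz":-0.3,"spin":0},{"dx":0,"dy":-4.8,"dz":-0.3,"spin":0},{"dx":0,"dy":-5.3,"dz":-0.3,"spin":0},{"dx":0,"dy":-5.8,"dz":-0.3,"spin":0},{"dx":0,"dy":-6.3,"dz":-0.3,"spin":0},{"dx":0,"dy":-6.8,"dz":-0.3,"spin":0},{"dx":0,"dy":-7.3,"dz":-0.3,"spin":0},{"dx":0,"dy":-7.8,"dz":-0.3,"spin":0},{"dx":0,"dy":-8.2,"dz":-0.3,"spin":0},{"dx":0,"dy":-8.5,"dz":-0.3,"spin":0},{"dx":0,"dy":-8.5,"dz":-0.3,"spin":0}]'
python3 - <<'E'
from h import *
from plant import capture
o,w=wrist(); status(o)
cv2.imwrite('pics/w4.png',cv2.convertScaleAbs(w['frame'],alpha=1.4))
s=capture('side')
for a in brown(s,200,320,130,220): print(a[0],a[1],a[2].round(1),w2b(cast(s,*a[2],80)).round(1))
E
```

```text
time: 4.7
tool_pos: [576.0, -87.5, 84.6]
tcp_rot: [-0.709, 1.57, 2.558]
contact_force: [0.6, 0.0, -0.9]
grip_width: 0.1
t 4.7 bin xy [-86.5 -55.1] z 84.6 F [ 0.6  0.  -0.9] w 0.1 tool y in bin [ 0.001 -1.   ] tool z in bin [-1.    -0.001] tilt [-0.  0.]
20 [259, 140, 13, 9] [264.6 144.2] [  -1.  -196.7]
560 [232, 168, 28, 39] [245.6 183.2] [-91.2  10.9]
```

View pics/w4.png

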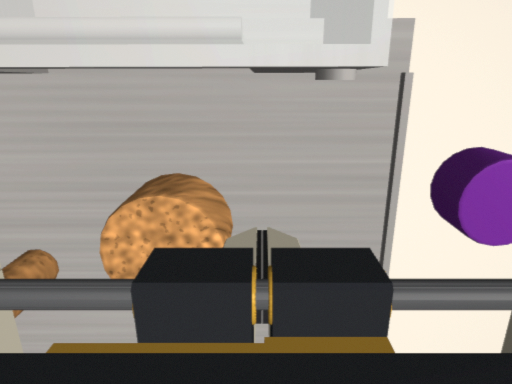

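```bash
python3 - <<'E'
from h import *
o,w=wrist()
print(w2b(cast(w,165,238,100)), w2b(cast(w,102,238,100)))
E
```

```text
[-74.87365414 -11.95571931] [-74.89408178  16.96889062]
```

```bash
python3 -m crank '[{"dx":0,"dy":-0.4,"dz":0,"spin":0},{"dx":0,"dy":-0.8,"dz":0,"spin":0},{"dx":0,"dy":-1.2,"dz":0,"spin":0},{"dx":0,"dy":-1.2,"dz":0,"spin":0},{"dx":0,"dy":0,"dz":0,"spin":0},{"dx":0,"dy":2,"dz":0,"spin":0},{"dx":0,"dy":2,"dz":2,"spin":0},{"dx":0,"dy":2,"dz":4,"spin":0},{"dx":0,"dy":2,"dz":6,"spin":0},{"dx":0,"dy":2,"dz":6.5,"spin":0},{"dx":0,"dy":2,"dz":6.5,"spin":0}]'
python3 - <<'E'
from h import *
from plant import capture
o,w=wrist(); status(o)
cv2.imwrite('pics/w5.png',cv2.convertScaleAbs(w['frame'],alpha=1.4))
s=capture('side');cv2.imwrite('pics/s5.png',cv2.resize(s['frame'][60:260,140:360],None,fx=3,fy=3))
for a in brown(s,200,320,130,220): print(a[0],a[1],a[2].round(1),w2b(cast(s,*a[2],80)).round(1))
for a in brown(w,0,400,50,260): print(a[0],a[1],a[2].round(1),w2b(cast(w,*a[2],90)).round(1))
E
```

```text
time: 5.77
tool_pos: [513.6, -117.1, 84.9]
tcp_rot: [0.676, 1.571, -2.341]
contact_force: [0.5, -0.1, 0.7]
grip_width: 0.6
t 5.77 bin xy [-152.2  -76.7] z 84.9 F [ 0.5 -0.1  0.7] w 0.6 tool y in bin [-0.001 -1.   ] tool z in bin [-1.     0.001] tilt [-0. -0.]
47 [285, 142, 14, 18] [289.7 150.9] [ -84.9 -206.7]
551 [232, 170, 25, 37] [243.4 184.6] [-91.1  19.6]
17746 [0, 50, 164, 130] [ 78.5 109.1] [-83.4   2.8]
```

View pics/w5.png

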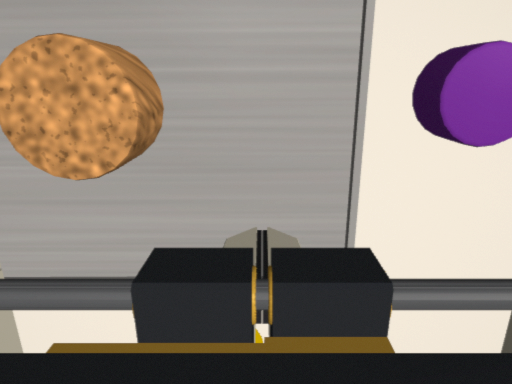

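View pics/s5.png

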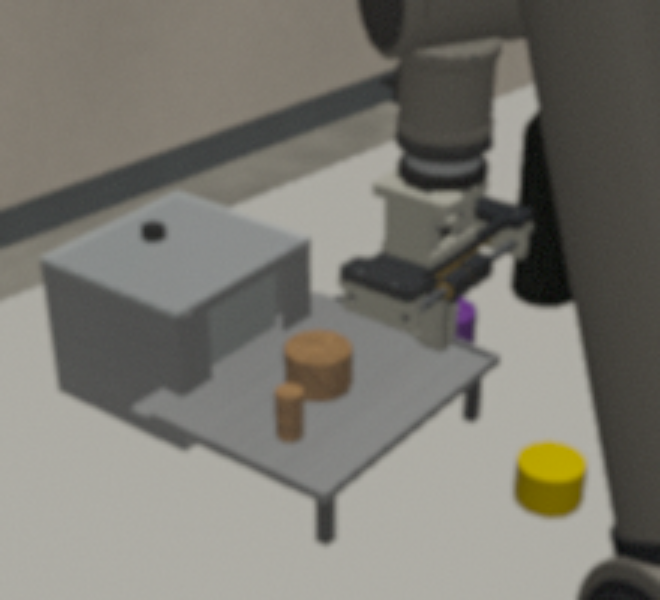

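```bash
python3 - <<'E'
from h import *
from plant import capture
o,w=wrist(); s=capture('side')
print(w2b(cast(w,74,107,100)),w2b(cast(s,318.5/3+140-.3,348/3+60-.3,100)))
E
```

```text
[-79.99320581  -0.50804886] [-89.14656891   6.67191203]
```

```bash
python3 -m crank '[{"dx":0,"dy":-2,"dz":0,"spin":0},{"dx":0,"dy":-4,"dz":0,"spin":0},{"dx":0,"dy":-6,"dz":0,"spin":0},{"dx":0,"dy":-7.8,"dz":0,"spin":0},{"dx":0,"dy":-7.8,"dz":-0.8,"spin":0},{"dx":0,"dy":-7.8,"dz":-1.5,"spin":0},{"dx":0,"dy":-7.8,"dz":-2,"spin":0},{"dx":0,"dy":-7.8,"dz":-2.5,"spin":0},{"dx":0,"dy":-7.8,"dz":-3,"spin":0},{"dx":0,"dy":-7.8,"dz":-3.5,"spin":0},{"dx":0,"dy":-7.8,"dz":-4,"spin":0},{"dx":0,"dy":-7.8,"dz":-4.5,"spin":0},{"dx":0,"dy":-7.8,"dz":-5,"spin":0},{"dx":0,"dy":-7.8,"dz":-5.5,"spin":0},{"dx":0,"dy":-7.8,"dz":-6,"spin":0},{"dx":0,"dy":-7.8,"dz":-6.5,"spin":0},{"dx":0,"dy":-7.8,"dz":-7,"spin":0},{"dx":0,"dy":-7.8,"dz":-7,"spin":0}]'
python3 - <<'E'
from h import *
from plant import capture
o,w=wrist(); status(o)
cv2.imwrite('pics/w6.png',cv2.convertScaleAbs(w['frame'],alpha=1.4))
s=capture('side');cv2.imwrite('pics/s6.png',cv2.resize(s['frame'][60:260,140:360],None,fx=3,fy=3))
E
```

```text
time: 7.47
tool_pos: [575.0, -30.0, 84.7]
tcp_rot: [2.819, 1.57, -0.196]
contact_force: [-0.4, 0.4, -0.3]
grip_width: 0.6
t 7.47 bin xy [-80.4   2.1] z 84.7 F [-0.4  0.4 -0.3] w 0.6 tool y in bin [ 0. -1.] tool z in bin [-1. -0.] tilt [ 0.001 -0.   ]
```

View pics/w6.png

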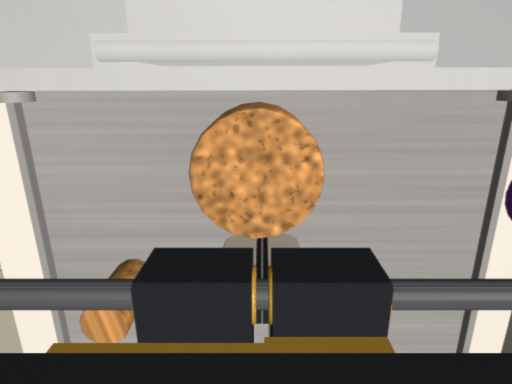

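View pics/s6.png

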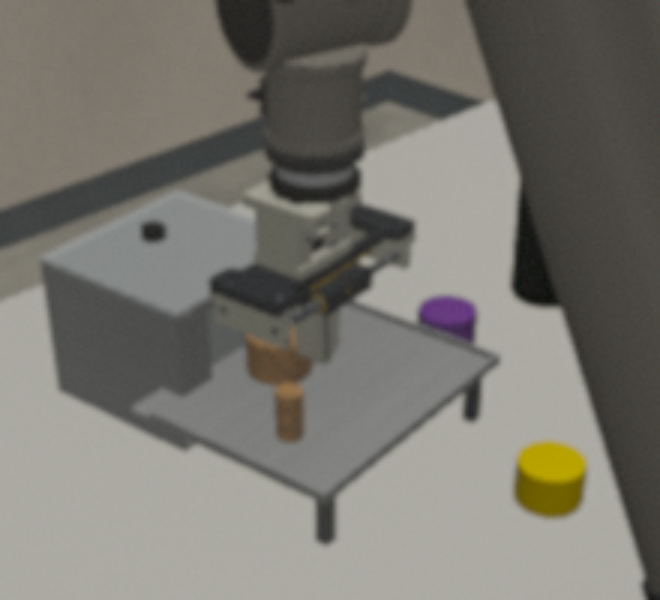

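```bash
python3 - <<'E'
from h import *
o,w=wrist(); print(w2b(cast(w,257,170,100)), w2b(cast(w,257,237,100)))
E
python3 -m crank '[{"dx":-0.2,"dy":0.1,"dz":-0.5,"spin":0},{"dx":-0.2,"dy":0.1,"dz":-1,"spin":0},{"dx":-0.2,"dy":0.1,"dz":-1.5,"spin":0},{"dx":-0.2,"dy":0.1,"dz":-2,"spin":0},{"dx":-0.2,"dy":0.1,"dz":-2.5,"spin":0},{"dx":-0.2,"dy":0.1,"dz":-3,"spin":0},{"dx":-0.2,"dy":0.1,"dz":-3.5,"spin":0},{"dx":-0.2,"dy":0.1,"dz":-4,"spin":0},{"dx":-0.2,"dy":0.1,"dz":-4.4,"spin":0},{"dx":-0.2,"dy":0.1,"dz":-4.4,"spin":0}]'
python3 - <<'E'
from h import *
from plant import capture
o,w=wrist(); status(o)
cv2.imwrite('pics/w7.png',cv2.convertScaleAbs(w['frame'],alpha=1.4))
s=capture('side');cv2.imwrite('pics/s7.png',cv2.resize(s['frame'][60:260,140:360],None,fx=3,fy=3))
E
```

```text
[-37.44793846   3.51950098] [-69.1772919    3.62916643]
time: 8.45
tool_pos: [618.6, -25.5, 86.6]
tcp_rot: [2.861, 1.57, -0.154]
contact_force: [-0.6, -0.8, -0.1]
grip_width: 0.3
t 8.45 bin xy [-36.5   1.1] z 86.6 F [-0.6 -0.8 -0.1] w 0.3 tool y in bin [ 0. -1.] tool z in bin [-1. -0.] tilt [ 0.001 -0.   ]
```

View pics/w7.png

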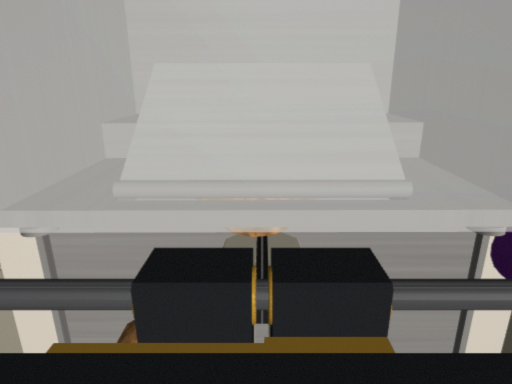

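View pics/s7.png

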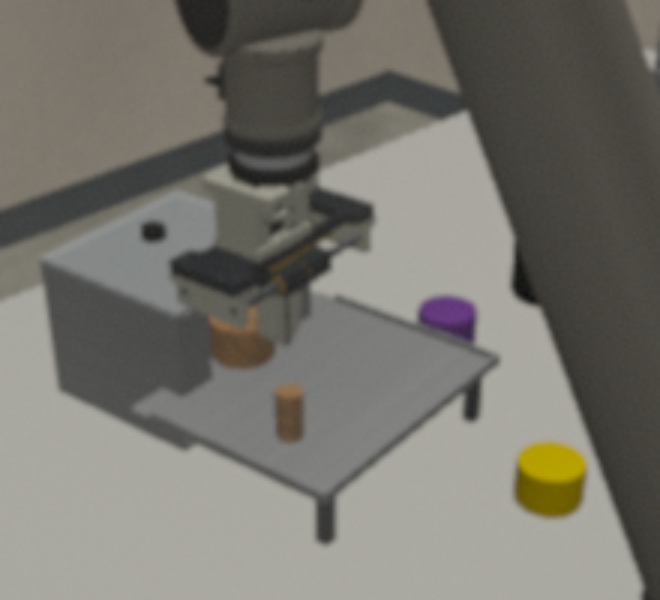

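The wrist view shows the bung's rear rim at (256,232) under the lintel, with the open flap visible through the clear lid. The side view shows the cork unmoved. Next is a brisk final push of 22 mm, which stops short of the wall.

```bash
python3 -m crank '[{"dx":0,"dy":0.1,"dz":-0.7,"spin":0},{"dx":0,"dy":0.1,"dz":-2.1,"spin":0},{"dx":0,"dy":0.1,"dz":-2.1,"spin":0},{"dx":0,"dy":0.1,"dz":-2.1,"spin":0},{"dx":0,"dy":0.1,"dz":-2.1,"spin":0}]'
python3 - <<'E'
from h import *
from plant import capture
o,w=wrist(); status(o)
cv2.imwrite('pics/w8.png',cv2.convertScaleAbs(w['frame'],alpha=1.4))
E
```

```text
time: 8.97
tool_pos: [638.3, -23.9, 86.5]
tcp_rot: [-0.083, 1.57, -3.099]
contact_force: [-0.8, 0.6, -0.1]
grip_width: 0.2
t 8.97 bin xy [-16.8   0.2] z 86.5 F [-0.8  0.6 -0.1] w 0.2 tool y in bin [ 0. -1.] tool z in bin [-1. -0.] tilt [-0.001 -0.   ]
```

View pics/w8.png

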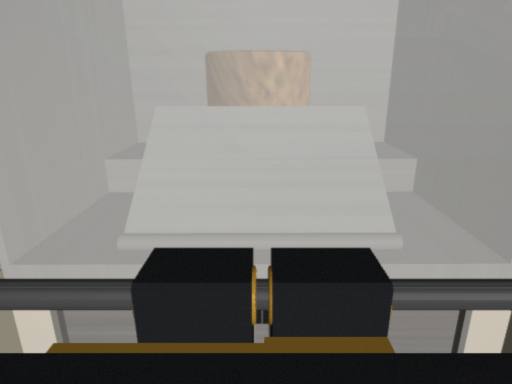

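The bung has gone over the sill; through the lid it shows at (258,80). The flap at (258,165) is still open. I'll wait a little and look again.

```bash
python3 -m crank '[{"dx":0,"dy":0,"dz":0.5,"spin":0},{"dx":0,"dy":0,"dz":1,"spin":0},{"dx":0,"dy":0,"dz":2,"spin":0},{"dx":0,"dy":0,"dz":3,"spin":0},{"dx":0,"dy":0,"dz":4,"spin":0},{"dx":0,"dy":0,"dz":4,"spin":0},{"dx":0,"dy":0,"dz":4,"spin":0}]'
python3 - <<'E'
from h import *
from plant import capture
o,w=wrist(); status(o)
cv2.imwrite('pics/w9.png',cv2.convertScaleAbs(w['frame'],alpha=1.4))
E
```

```text
time: 9.6
tool_pos: [598.6, -29.1, 87.1]
tcp_rot: [2.625, 1.571, -0.391]
contact_force: [0.1, -0.3, 0.2]
grip_width: 0.6
t 9.6 bin xy [-56.9   0. ] z 87.1 F [ 0.1 -0.3  0.2] w 0.6 tool y in bin [-0. -1.] tool z in bin [-1.  0.] tilt [ 0. -0.]
```

View pics/w9.png

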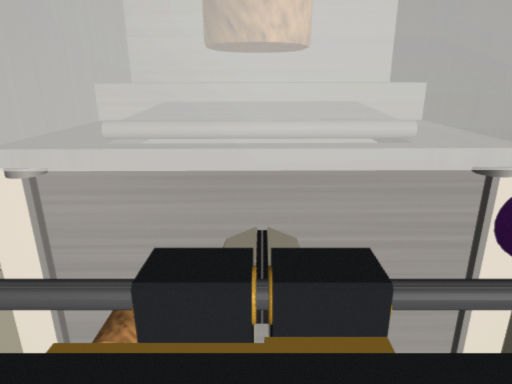

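The tray is empty, the bung is in the bin (bottom edge at (258,45)), and the flap has swung nearly down. I'll back off and up, then check.

```bash
python3 -m crank '[{"dx":-1,"dy":0,"dz":1.5,"spin":0},{"dx":-3,"dy":0,"dz":3,"spin":0},{"dx":-5,"dy":0,"dz":4.5,"spin":0},{"dx":-7,"dy":0,"dz":6,"spin":0},{"dx":-9,"dy":0,"dz":7.5,"spin":0},{"dx":-11,"dy":0,"dz":9,"spin":0},{"dx":-12,"dy":0,"dz":10,"spin":0},{"dx":-12,"dy":0,"dz":10,"spin":0},{"dx":-12,"dy":0,"dz":10,"spin":0},{"dx":-12,"dy":0,"dz":10,"spin":0},{"dx":-12,"dy":0,"dz":10,"spin":0},{"dx":-12,"dy":0,"dz":10,"spin":0},{"dx":-12,"dy":0,"dz":10,"spin":0},{"dx":-12,"dy":0,"dz":10,"spin":0},{"dx":-12,"dy":0,"dz":10,"spin":0},{"dx":-12,"dy":0,"dz":10,"spin":0}]'
python3 - <<'E'
from h import *
from plant import capture
o,w=wrist(); status(o)
s=capture('side');t=capture('top')
cv2.imwrite('pics/w10.png',cv2.convertScaleAbs(w['frame'],alpha=1.4))
cv2.imwrite('pics/s10.png',cv2.resize(s['frame'][60:260,140:360],None,fx=3,fy=3))
cv2.imwrite('pics/t10.png',cv2.convertScaleAbs(cv2.resize(t['frame'][90:250,120:420],None,fx=2.6,fy=2.6),alpha=1.4))
for a in brown(s,225,250,175,220): print(a[0],a[1],a[2].round(1))
for a in brown(w,0,512,0,300): print(a[0],a[1],a[2].round(1),w2b(cast(w,*a[2],36)).round(1))
print('bottle',cast(s,322,157,0))
E
```

```text
time: 10.98
tool_pos: [499.8, -41.5, 206.5]
tcp_rot: [-0.094, 1.571, -3.11]
contact_force: [1.0, 0.2, -0.1]
grip_width: 0.4
t 10.98 bin xy [-1.564e+02  1.000e-01] z 206.5 F [ 1.   0.2 -0.1] w 0.4 tool y in bin [ 0. -1.] tool z in bin [-1. -0.] tilt [-0. -0.]
131 [232, 188, 9, 19] [236.  196.6]
1116 [143, 111, 43, 35] [163.9 127.7] [-119.1   92.8]
195 [251, 265, 7, 35] [253.5 281.6] [-287.7    8.3]
176 [267, 265, 6, 35] [269.9 281.6] [-287.7   -9.7]
bottle [ 589.3777053  -395.67128836    0.        ]
```

View pics/w10.png

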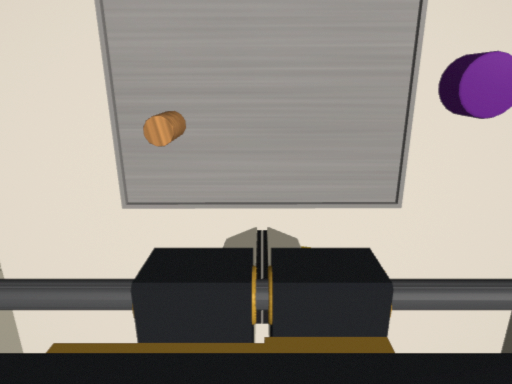

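View pics/s10.png

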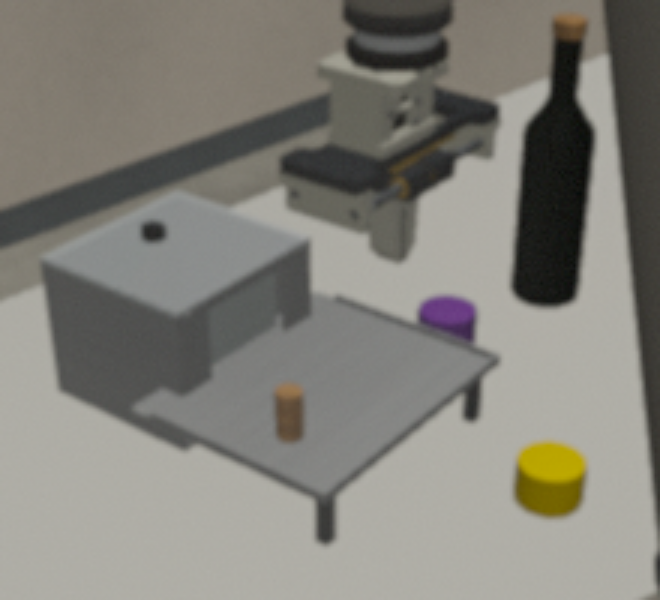

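View pics/t10.png

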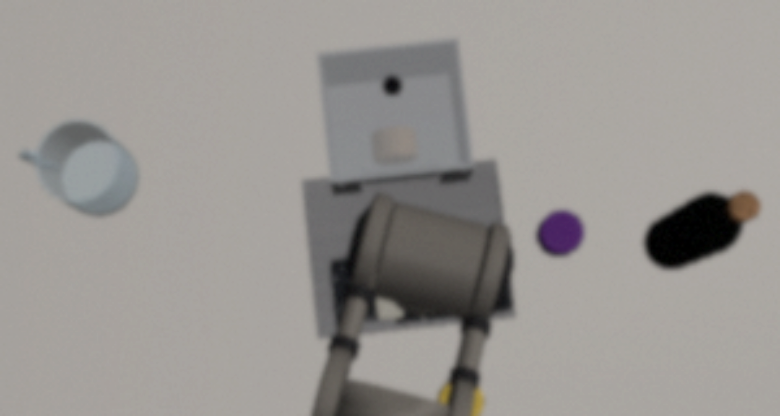

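```bash
python3 - <<'E'
from h import *
from plant import capture
t=capture('top')
g=t['frame'][90:250,120:420]
cv2.imwrite('pics/t11.png',cv2.convertScaleAbs(cv2.resize(t['frame'][100:165,235:310],None,fx=8,fy=8,interpolation=cv2.INTER_CUBIC),alpha=1.6))
P=lambda u,v:(u/2.6+120-.3,v/2.6+90-.3)
for p in [(395,128),(395,144),(395,161),(374,144),(416,144)]: print(p,w2b(cast(t,*P(*p),60)).round(1),w2b(cast(t,*P(*p),36)).round(1))
E
```

```text
(395, 128) [78.4  0.2] [84.3 -0.7]
(395, 144) [56.7  2.5] [62.3  1.7]
(395, 161) [33.8  5. ] [39.   4.2]
(374, 144) [59.7 30.4] [65.4 30. ]
(416, 144) [ 53.7 -25.3] [ 59.3 -26.6]
```

View pics/t11.png

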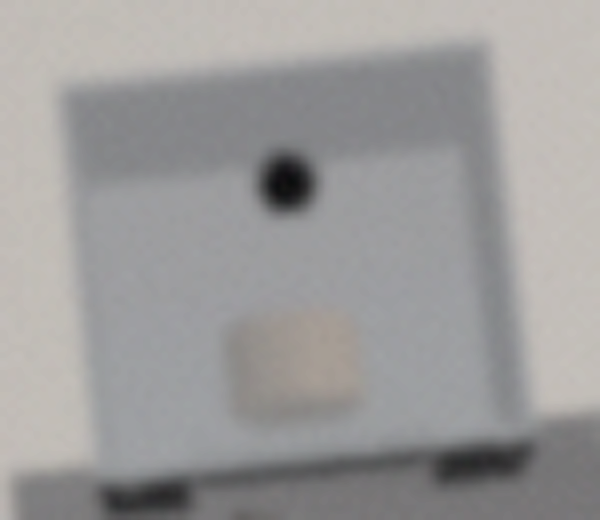

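```bash
python3 - <<'E'
from h import *
from plant import capture,sensors,bot
s=capture('side')['frame'].astype(int); a=cv2.imread('pics/side0.png').astype(int)
print('flap/door diff',abs(s-a)[150:185,208:235].mean(),'jug diff',abs(s-a)[210:285,35:110].mean(),'cork diff',abs(s-a)[185:210,230:243].mean(),'noise',abs(s-a)[300:370,50:200].mean())
status(sensors.get_obs())
bot.close_job()
E
```

```text
flap/door diff 8.975661375661376 jug diff 11.54962962962963 cork diff 9.388717948717948 noise 12.262984126984128
t 11.23 bin xy [-1.565e+02  1.000e-01] z 206.7 F [ 0.3 -0.8 -0.7] w 0.4 tool y in bin [ 0. -1.] tool z in bin [-1. -0.] tilt [ 0. -0.]
the job is handed in; nothing more can be done
```

The bung is in the sanitising bin and the flap has swung shut; I handed the job in at about 11 s of the 48 s allowed. I pushed it sideways to the doorway's line with closed fingers, pushed it forward until it held the flap open, then gave a brisk 20 mm push over the sill. The interface could not tilt the tool, so the fingers stayed vertical and stopped in front of the wall.

**Last checks:**
- **Bung:** the top view puts its centre at about x = 57 mm, y = 2 mm in the bin's frame. It looks to be standing on its rim, which would put its centre about 36 mm above the table.
- **Flap, cork and jug:** the side picture matches the starting one at all three, with differences no larger than image noise. I could not read the flap's angle directly.
- **Bottle:** I checked it only by eye, and it looks unmoved and upright.
- **Robot:** it is clear of everything, with about zero force.

**Failed or disagreed:**
- My first move was refused because the rows lacked keys; nothing moved.
- The wrist and side cameras differed by 7–9 mm on the bung before the forward push, well inside the doorway's clearance of about 22 mm each side.

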